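Close a biscuit tin in the lidding press

TASK

Push the press's carriage, with the tin on it, fully home under the press head. Then reach down through the guard window over the red-capped lever and press that lever all the way down with the fingertips, without touching the yellow guard. The lever stays down by itself: draw back out clear of everything, leave the blue-capped lever up, and do not disturb the cutter, ramekin, jar and spare tin standing about; nothing is to be picked up.

Things in the scene. Friction and masses are not known exactly. Their poses are not given: they have to be found in the camera images.
- press: Fixed lidding press on a white base plate (in its frame x -120..180, y -215..225 mm, 16 high). Origin on the table; +x points away from the robot, +y left; yaw up to 11 degrees. Carriage at y = +135 mm; behind it a column, 241 mm high, whose head arm overhangs from x = +5 mm on, underside 178 mm up; the platen below it starts at x = +27 mm, underside 117 mm up, and sinks as the red lever goes down.
- guard: Yellow sheet guard, origin and axes of the press. Level 4 mm top, upper face 121 mm above the table, x -100..80, y -190..40 mm; walls at front and sides, open at the back. Two windows in the top, each 80 mm (x) by 90 mm (y), centred at x = -40 and y = -20 and -130 mm; a lever cap lies centred below each. Must not be touched.
- carriage (a joint): How far the carriage is pushed in, in m: 0 fully out, 0.070 fully home against its stop. It slides along the press's +x axis and stays where it is left; it takes about 3 N to push. It starts 40 to 70 mm short of home.
- carriage_front (a point): Centre of the front face (towards the robot) of the carriage's upright steel push plate, 43 mm above the table; moves with the carriage; axes as the press's. Plate 110 mm wide (y), 6 thick, from 22 to 64 mm above the table. A green tin with copper lid (84 mm across, top 85 mm above the table) is fixed on the carriage, its centre 125 mm behind this face.
- clamp_lever (a joint): Angle of the red-capped lever in rad: 0 up (start), 0.25 all the way down on its stop. It takes about 6 N on the cap and stays where it is left.
- clamp_top (a point): Centre of the upper face of the red cap, a disc 34 mm across, 12 thick. 100 mm above the table when up (21 mm below the guard's upper face), 78 mm when fully down. The lever's arm runs from the cap 90 mm towards the press's +x to its pivot. The cap lies under the centre of one of the two windows; which one changes.
- clamp_unit: Fixed steel fork of the red lever; origin 42 mm above the table straight below the centre of the red lever's window, axes as the press's.
- release_lever (a joint): Angle of the blue-capped lever in rad, 0 up, 0.25 down; same build and stiffness as the red one. It must stay up.
- release_top (a point): Centre of the upper face of the blue cap, same size and heights as the red one, under the other window.
- cutter: Loose steel ring cutter, 64 mm across, 50 mm high, standing in front of the guard; origin at the centre of its underside. Leave alone.
- ramekin: Loose white ceramic ramekin, 76 mm across, 45 mm high, standing in front of the guard; origin at the centre of its underside. Leave alone.
- tin: Loose spare green tin with a pale top, 80 mm across, 60 mm high, standing to the left of the press; origin at the centre of its underside. Leave alone.
- jar: Loose amber jar with a white cap, 60 mm across, 85 mm high, standing to the right of the press; origin at the centre of its underside. Leave alone.

How it is judged:
By the outcome, as a careful person would: the job done as asked, in the order asked, and still so for the second after the job is handed in, with the robot touching nothing.
It also fails if it takes over 45 s, if anything falls off the work surface, if the arm or the gripper's body presses on something with over 40 N, if the wrist force passes 120 N, or if a joint passes its speed limit or range.

ROBOT

A 7-joint arm with a two-finger parallel gripper is mounted at the origin on the work surface. World frame = base frame: x ahead of the robot, y to its left, z up, the work surface at z = 0. Lengths are in mm, angles in rad, forces in N, time in s.
With the tool pointing down it reaches from about 425 to 875 mm from the base axis. Payload 9.9 kg.
Tool frame: the origin (TCP) lies on the centre line of the jaws, within the pads' length; the fingertips stand 11 mm ahead of it and the grasp point (between the pads) lies 8 mm behind it; z points along the fingers, y is the direction in which the jaws open and shut (so a half turn about z gives the same grasp; the last joint's range is limited). The gripper opens to 85 mm and grips with 20 to 120 N. Pads are 22 mm wide; open, the fingers measure 114 mm over their backs; the gripper's body (76 mm by 85 mm) begins 54 mm behind the grasp point. The pads swing forward as they close: fully open they stand 13 mm farther back than shut.
Start: joints at [1.126, 0.576, 0.025, 1.437, -0.015, 1.129, -0.057], TCP at [238.295, -631.541, 203.989] pointing down, gripper open.
Joint ranges: [-2.76, 2.76], [-0.34, 2.15], [-1.52, 1.57], [0.19, 2.46], [-1.09, 4.23], [0.17, 1.99], [-2.82, 2.82]. Speed limits (rad/s): [2.22, 2.22, 3.01, 3.01, 3.14, 3.14, 3.14].

INTERFACE

Orientations are given as [roll, pitch, yaw] about the fixed x, y, z axes, in that order (R = Rz(yaw) Ry(pitch) Rx(roll)).
In Python, from workcell import get_obs, snapshot, camera_params, sign_off gives the robot as it stands.
- The arm moves only by the tool play_rows, never from a script. Its argument "deltas" is a list of rows, each a list of 3 entries, a list of its own where there are three numbers: the shift along the tool's x, y, z in m, then the turn, a rotation vector about the tool's x, y, z in degrees, then the gripper command: -1 is fully open, 1 is shut, values between are in proportion. In form: [[[dx, dy, dz], [wx, wy, wz], fingers], ...]. A call has 1 to 10 rows; each row shifts and turns the pose as measured when the row begins, along the tool's axes as they then stand; what a row does not reach is not made up. A row lasts 1/10 s, in which the tool goes at most 50 mm and 8.59 degrees, less where a joint would pass 70% of its speed; a pose out of reach is approached as far as the arm can. A call with a gripper value outside its range is refused whole. The fingers move at their own pace and stop on an object; the grip force is fixed at half the most. Time passes only in rows, so rows that do not move let the fingers close. It gives the time, the measured TCP pose, the force and the opening at its end, in the units of the state.
- get_obs(): the state, without advancing time (a new reading comes with each control period).
- snapshot(name): name is "side" or "top" or "wrist"; returns the picture (384x512x3 uint8, red, green, blue); there is no depth.
- camera_params(name): a dict with "fx", "fy", "cx", "cy" (pixels), "pose" (4x4, takes a point from camera to world coordinates). Camera axes: x right, y down, z forward; pixel columns grow to the right and rows downward; lengths in mm; the calibration is good to about 2 mm. The wrist camera is an equidistant fisheye: a pixel r from the principal point sees the ray r / f radians off the axis. A picture is of the moment at which its call begins: read the wrist's pose just before it. camera_params takes no time and is no camera call; for the wrist camera it gives the pose at the moment of the call.
- sign_off(): hands the job in, once; it reports no verdict.
The state is a dict: "t": time; "joint_positions": joint angles; "qvel": joint speeds; "effort": joint torques, N m; "position": TCP position; "tcp_rot": TCP orientation; "wrist_force": force on the tool from outside, world axes, zero at the start; "wrist_torque": the same for the moment, N m; "opening": finger opening in mm.
Only numpy, scipy, OpenCV 4.12 (cv2) and the standard library are available. Lean on these libraries where they do the work, as an engineer would, in place of code of your own. Each camera call takes 0.05 s, during which the arm holds its last target.

## Working session

There is one attempt and no reset: what is moved stays moved. The work goes in short steps, Python scripts to look and compute and a tool call to move; the robot and the scene stay as the last step left them, time stands still between calls to the robot, and variables do not carry over. Pictures are saved under pics/ and viewed, and the job is handed in when it is done.

Besides the shell and the picture viewer there is one more tool, called after ">>>" as name(argument=value, ...), one argument or row to a line, values as JSON. play_rows: Moves the arm, as the interface text tells. Its arguments: {"type":"object","properties":{"deltas":{"type":"array"}},"required":["deltas"]}

```bash
mkdir -p pics
python3 - <<'E'
from workcell import *
import cv2
for n in("top","side","wrist"):
    p=camera_params(n); print(n,p)
    cv2.imwrite(f"pics/{n}0.png",cv2.cvtColor(snapshot(n),cv2.COLOR_RGB2BGR))
print(get_obs())
E
```

```text
top {'fx': 486.8180414124747, 'fy': 486.8180414124747, 'cx': 246.06286525516794, 'cy': 195.17035131496175, 'pose': array([[-2.48904987e-02, -9.81999314e-01,  1.87237309e-01,
         3.55859120e+02],
       [-9.99660743e-01,  2.30119043e-02, -1.22004539e-02,
         6.68271192e+01],
       [ 7.67215033e-03, -1.87477462e-01, -9.82238942e-01,
         1.27424877e+03],
       [ 0.00000000e+00,  0.00000000e+00,  0.00000000e+00,
         1.00000000e+00]])}
side {'fx': 363.4511536330581, 'fy': 363.4511536330581, 'cx': 256.148382984023, 'cy': 194.80199292236935, 'pose': array([[ 9.38607687e-01, -2.53594549e-01,  2.33891888e-01,
         3.56495725e+02],
       [-3.44835132e-01, -7.09728855e-01,  6.14307484e-01,
        -5.32036976e+02],
       [ 1.02147927e-02, -6.57247866e-01, -7.53605268e-01,
         8.23850291e+02],
       [ 0.00000000e+00,  0.00000000e+00,  0.00000000e+00,
         1.00000000e+00]])}
wrist {'fx': 297.3186396354542, 'fy': 297.3186396354542, 'cx': 254.76646214711994, 'cy': 194.83810988276895, 'pose': array([[ 3.53512466e-01, -8.87115366e-01, -2.96741071e-01,
         3.
[... 263 characters left out ...]
e+00]])}
{'t': 0.15, 'joint_positions': array([ 1.12623328,  0.57634712,  0.02484034,  1.43767033, -0.01500169,
        1.12902223, -0.05651613]), 'qvel': array([ 0.00146869, -0.00296614, -0.00110863, -0.00161414, -0.00134659,
        0.00131707,  0.00010078]), 'effort': array([ 3.36239282e-03, -7.66259766e+01,  2.25261949e+00, -2.86180365e+01,
        1.54251570e-02,  9.87875042e-03,  5.83397787e-05]), 'position': array([ 238.15353631, -631.20234776,  203.35084187]), 'tcp_rot': array([-3.14033114e+00,  5.42332478e-05,  3.60786698e-01]), 'wrist_force': array([-1.40501318, -0.19878438,  0.00645578]), 'wrist_torque': array([-0.00295306,  0.02369944, -0.01355436]), 'opening': 85.09984152871685}
```

View pics/top0.png

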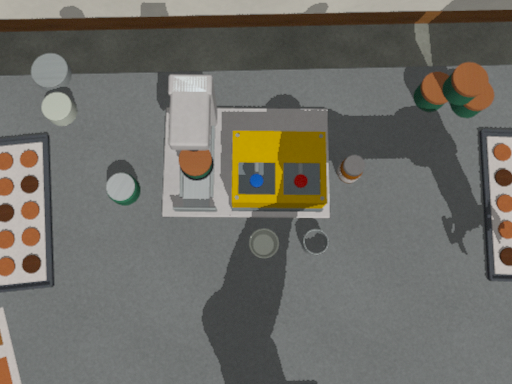

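View pics/side0.png

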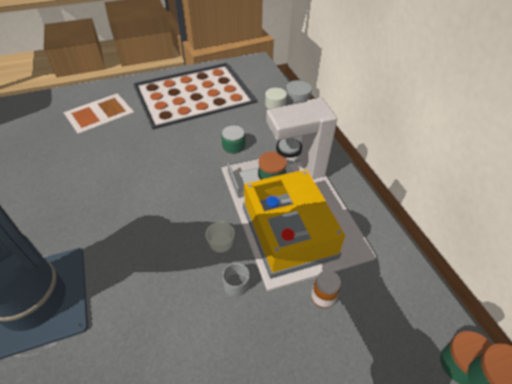

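View pics/wrist0.png

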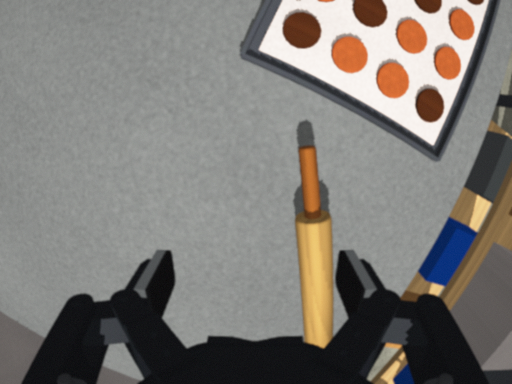

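The top view shows the red cap at about (301,181) in the right-hand window, blue at (257,181), and the push plate near (195,207). Next I'll measure these.

```bash
cat > h.py <<'E'
import numpy as np,cv2
from workcell import *
def ray(n,uv,z,p=None):
    p=p or camera_params(n)
    d=np.array([(uv[0]-p['cx'])/p['fx'],(uv[1]-p['cy'])/p['fy'],1.]); P=p['pose']
    w=P[:3,:3]@d; o=P[:3,3]; return o+w*(z-o[2])/w[2]
def proj(n,X,p=None):
    p=p or camera_params(n); P=p['pose']; c=P[:3,:3].T@(np.asarray(X,float)-P[:3,3])
    return np.array([p['fx']*c[0]/c[2]+p['cx'],p['fy']*c[1]/c[2]+p['cy']])
def cents(im,name):
    h=cv2.cvtColor(im,cv2.COLOR_BGR2HSV); H,S,V=cv2.split(h)
    m={'red':((H<6)|(H>174))&(S>200)&(V>80),'blue':(H>105)&(H<125)&(S>170)&(V>80),'yellow':(H>18)&(H<32)&(S>190)&(V>150)}[name]
    return m.astype(np.uint8)
E
python3 - <<'E'
from h import *
for n in("top","side"):
    im=cv2.imread(f"pics/{n}0.png")
    for c in("red","blue","yellow"):
        m=cents(im,c); k,l,s,ce=cv2.connectedComponentsWithStats(m)
        for i in range(1,k):
            if s[i,4]>25:
                print(n,c,s[i],ce[i].round(1),ray(n,ce[i],100).round(1))
    m=cents(im,"yellow")
    cs,_=cv2.findContours(m,cv2.RETR_EXTERNAL,cv2.CHAIN_APPROX_NONE); q=max(cs,key=cv2.contourArea)
    print(n,cv2.approxPolyDP(q,4,True).reshape(-1,2).tolist())
im=cv2.imread("pics/top0.png")
cv2.imwrite("pics/topc.png",cv2.resize(im[60:260,150:350],None,fx=3,fy=3,interpolation=cv2.INTER_CUBIC)[:600])
im=cv2.imread("pics/side0.png")
cv2.imwrite("pics/sidec.png",cv2.resize(im[90:310,190:390],None,fx=2.7,fy=2.7,interpolation=cv2.INTER_CUBIC))
E
```

```text
top red [295 175  12  12 118] [300.4 180.5] [613.5 -83.  100. ]
top blue [250 174  13  13 137] [256.1 180.1] [616.9  26.6 100. ]
top yellow [ 232  131   51   76 2318] [255.3 162.7] [661.3  27.2 100. ]
top yellow [310 204  15   4  28] [317.7 206.1] [ 548.3 -122.3  100. ]
top [[233, 131], [232, 205], [276, 202], [281, 132]]
side red [283 230  10  10  85] [287.6 234.4] [608.9 -86.6 100. ]
side blue [267 197  11  10  94] [272.  201.5] [612.   22.4 100. ]
side yellow [ 245  172   80   48 1778] [284.2 192.7] [654.   39.9 100. ]
side yellow [267 256  33  16 233] [278.9 263.4] [ 558.5 -153.5  100. ]
side [[324, 200], [307, 173], [245, 185], [252, 219], [259, 213], [286, 212]]
```

View pics/topc.png

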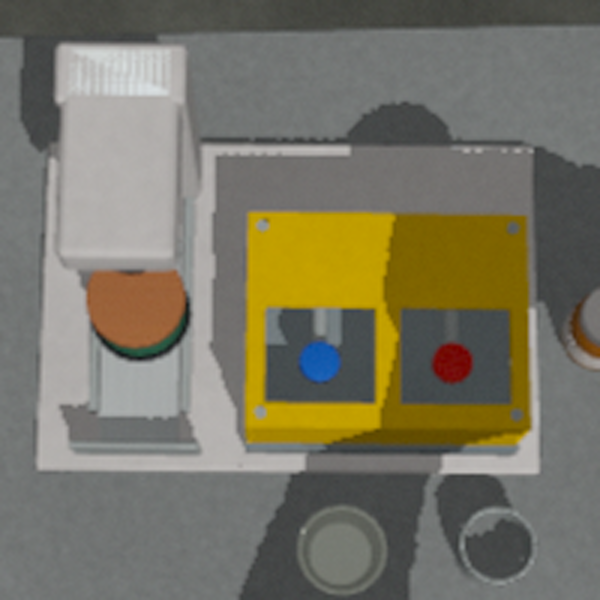

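View pics/sidec.png

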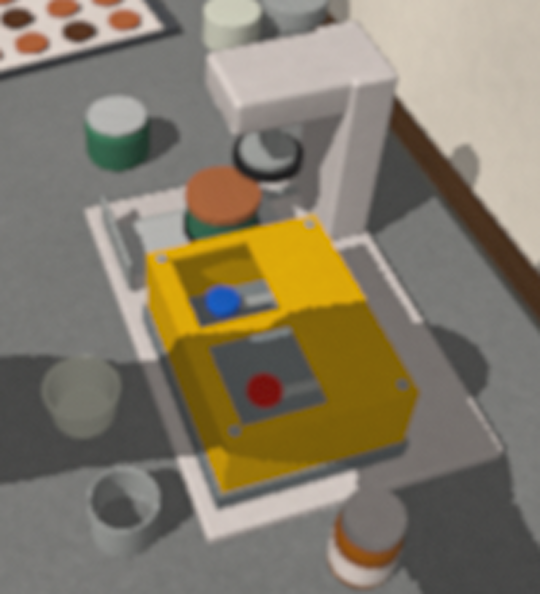

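```bash
cat > fit.py <<'E'
from h import *
from scipy.optimize import least_squares
# crops -> px ; (model x,y,z, px in crop)
T=[(-120,225,16,38,470),(-120,-215,16,539,472),
(80,40,121,247,212),(80,-190,121,526,216),(-100,40,121,246,429),(-100,-190,121,529,431),
(0,25,121,266,309),(0,-65,121,376,309),(-80,-65,121,375,403),(-80,25,121,265,402),
(0,-85,121,401,309),(0,-175,121,510,310),(-80,-175,121,512,404),(-80,-85,121,401,403)]
S=[(-120,225,16,86,211),(-120,-215,16,209,541),
(80,40,121,315,216),(80,-190,121,417,388),(-100,40,121,147,255),
(0,25,121,238,241),(-80,25,121,174,262),(0,-85,121,290,328),(0,-175,121,326,402),(-80,-175,121,240,425),(-80,-85,121,211,345)]
def prep(L,n,s,o):
    return [(np.array(a[:3],float),np.array([(a[3]+.5)/s-.5+o[0],(a[4]+.5)/s-.5+o[1]])) for a in L]
D={'top':prep(T,'top',3,(150,60)),'side':prep(S,'side',2.7,(190,90))}
P={n:camera_params(n) for n in D}
def tf(q,X): c,s=np.cos(q[2]),np.sin(q[2]); return np.array([q[0]+c*X[0]-s*X[1],q[1]+s*X[0]+c*X[1],X[2]])
def res(q,ns): return np.concatenate([proj(n,tf(q,X),P[n])-u for n in ns for X,u in D[n]])
if __name__=="__main__":
  for ns in(['top'],['side'],['top','side']):
    r=least_squares(res,[655,45,0],args=(ns,),x_scale=[10,10,.01]); q=r.x
    print(ns,q[:2].round(1),np.degrees(q[2]).round(2),'rms',np.sqrt(np.mean(r.fun**2)).round(2)); 
    print(r.fun.reshape(-1,2).round(1).tolist())
    print('red',tf(q,[-40,-130,100]).round(1),'blue',tf(q,[-40,-20,100]).round(1))
E
python3 fit.py
python3 - <<'E'
from h import *
# plate front-top edge z=64, top crop
f=lambda u,v:((u+.5)/3-.5+150,(v+.5)/3-.5+60)
for u,v in((69,450),(199,451)): print(ray('top',f(u,v),64).round(1))
print('lid',ray('top',f(137,304),85).round(1))
print('ram',ray('top',f(342,540),45),'cut',ray('top',f(498,540),50),'jar',ray('top',f(598,318),85))
E
```

```text
['top'] [657.8  45.1] -1.74 rms 0.44
[[-1.1, 0.0], [0.5, 0.5], [0.2, 0.3], [0.1, -0.3], [-0.3, -0.4], [1.0, -0.4], [-0.3, -0.6], [-0.2, -0.4], [0.3, 0.4], [-0.3, 0.5], [-0.3, -0.3], [0.1, -0.4], [0.2, 0.4], [-0.0, 0.5]]
red [613.9 -83.6 100. ] blue [617.2  26.4 100. ]
['side'] [654.7  45.3] -1.87 rms 1.11
[[-0.9, -1.0], [-0.1, -0.6], [-0.2, -0.6], [1.2, 1.7], [-0.8, -0.4], [3.0, 0.4], [-1.9, -0.7], [-0.5, -1.2], [1.0, 0.2], [0.7, 0.6], [-1.7, 0.4]]
red [610.4 -83.3 100. ] blue [614.   26.6 100. ]
['top', 'side'] [656.5  45.3] -1.8 rms 0.92
[[-1.2, 0.4], [0.4, 1.0], [0.2, 0.8], [0.1, 0.3], [-0.4, 0.2], [0.9, 0.2], [-0.4, -0.1], [-0.2, 0.2], [0.3, 1.0], [-0.4, 1.0], [-0.4, 0.2], [0.1, 0.2], [0.1, 1.0], [-0.1, 1.1], [-0.4, -1.1], [0.7, -0.9], [0.4, -0.8], [1.9, 1.4], [-0.2, -0.5], [3.6, 0.2], [-1.2, -0.8], [0.2, -1.4], [1.8, -0.1], [1.5, 0.4], [-0.9, 0.2]]
red [612.4 -83.3 100. ] blue [615.9  26.6 100. ]
[553.8 237.2  64. ]
[550.4 128.3  64. ]
lid [673.1 177.6  85. ]
ram [474.68746054   9.92818038  45.        ] cut [ 471.04074314 -120.83751647   50.        ] jar [ 652.15883968 -209.20765756   85.        ]
```

>>> play_rows(
  deltas=[
    [[0.032,-0.033,0],[0,0,0],1],
    [[0.032,-0.033,0],[0,0,0],1],
    [[0.032,-0.033,0],[0,0,0],1],
    [[0.032,-0.033,0],[0,0,0],1],
    [[0.032,-0.033,0],[0,0,0],1],
    [[0.032,-0.033,0],[0,0,0],1],
    [[0.032,-0.033,0],[0,0,0],1],
    [[0.032,-0.033,0],[0,0,0],1],
    [[0.032,-0.033,0],[0,0,0],1],
    [[0.032,-0.033,0],[0,0,0],1],
  ],
)

```text
t: 1.15
position: [422.8, -200.1, 199.8]
tcp_rot: [-3.14, 0.004, 0.349]
wrist_force: [1.2, -0.4, -0.2]
opening: -0.1
```

>>> play_rows(
  deltas=[
    [[0,0,0],[0,0,-8.5],1],
    [[0,0,0],[0,0,-8.5],1],
    [[0,0,0],[0,0,-8.5],1],
    [[0,0,0],[0,0,-8.5],1],
    [[0,0,0],[0,0,-8.5],1],
    [[0,0,0],[0,0,-8.5],1],
    [[0,0,0],[0,0,-8.5],1],
    [[0,0,0],[0,0,-8.5],1],
    [[0,0,0],[0,0,-8.5],1],
    [[0,0,0],[0,0,-8.5],1],
  ],
)

```text
t: 2.15
position: [425.8, -189.2, 199.2]
tcp_rot: [-3.138, -0.005, 1.853]
wrist_force: [0.5, 0.3, 0.6]
opening: -0.4
```

>>> play_rows(
  deltas=[
    [[0,0,0],[0,0,-8.3],1],
    [[0,0,0],[0,0,-8.3],1],
    [[0,0,0],[0,0,-8.3],1],
    [[0,0,0],[0,0,-8.3],1],
    [[0,0,0],[0,0,-8.3],1],
    [[0,0,0],[0,0,-8.3],1],
    [[0,0,0],[0,0,-8.3],1],
    [[0,0,0],[0,0,-8.3],1],
    [[0,0,0],[0,0,-6.0],1],
    [[0,0,0],[0,0,0],1],
  ],
)

```text
t: 3.15
position: [423.9, -189.4, 198.2]
tcp_rot: [3.137, -0.008, -3.118]
wrist_force: [0.1, -0.3, -0.4]
opening: -0.1
```

Run:
```python
from h import *
o=get_obs(); print(o['position'],o['tcp_rot'],o['joint_positions'].round(2))
cv2.imwrite("pics/w1.png",cv2.cvtColor(snapshot("wrist"),cv2.COLOR_RGB2BGR))
```

```text
[ 423.87753085 -189.44695241  198.16473199] [ 3.13733477 -0.00771517 -3.11757714] [ 0.86  0.33 -0.71  1.95  0.26  0.96  1.61]
```

View pics/w1.png

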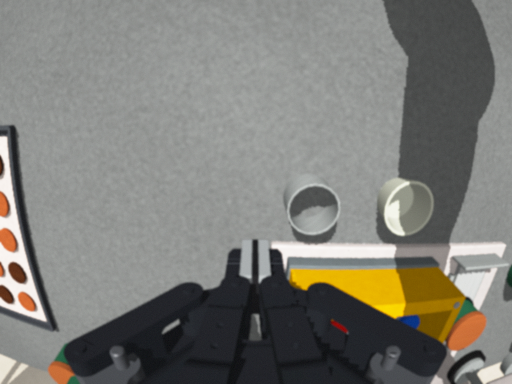

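The wrist view shows the closed fingers above the table, with the cutter at (312,207) and the ramekin at (405,207), both clear. I'm moving over to a point in front of the carriage.

>>> play_rows(
  deltas=[
    [[-0.02,0.035,0],[0,0,1.5],1],
    [[-0.02,0.04,0],[0,0,1.6],1],
    [[-0.02,0.04,0],[0,0,0],1],
    [[-0.015,0.04,0],[0,0,0],1],
    [[-0.01,0.04,0],[0,0,0],1],
    [[0,0.04,0],[0,0,0],1],
    [[0,0.04,0],[0,0,0],1],
    [[0,0.04,0],[0,0,0],1],
    [[0,0.04,0],[0,0,0],1],
    [[0,0,0],[0,0,0],1],
  ],
)

```text
t: 4.2
position: [529.1, 174.3, 196.6]
tcp_rot: [3.138, -0.01, 3.057]
wrist_force: [0.5, -0.0, -0.1]
opening: -0.2
```

>>> play_rows(
  deltas=[
    [[0.022,0.008,0],[0,-0.5,-3],1],
    [[0,0,0],[0,0,0],1],
    [[0,0,0.03],[0,0,0],1],
    [[0,0,0.03],[0,0,0],1],
    [[0,0,0.03],[0,0,0],1],
    [[0,0,0.02],[0,0,0],1],
    [[0,0,0],[0,0,0],1],
    [[0,0,0],[0,0,0],1],
  ],
)

```text
t: 5.0
position: [509.0, 184.0, 84.0]
tcp_rot: [3.139, 0.002, 3.088]
wrist_force: [0.3, 0.4, 1.4]
opening: -0.0
```

Run:
```python
from h import *
o=get_obs(); print(o['position'],o['tcp_rot'],o['wrist_force'])
cv2.imwrite("pics/s2.png",cv2.cvtColor(snapshot("side"),cv2.COLOR_RGB2BGR))
```

```text
[509.02470725 183.95211882  84.00032996] [3.13901249e+00 1.71128269e-03 3.08828283e+00] [0.31495413 0.41141184 1.37456023]
```

View pics/s2.png

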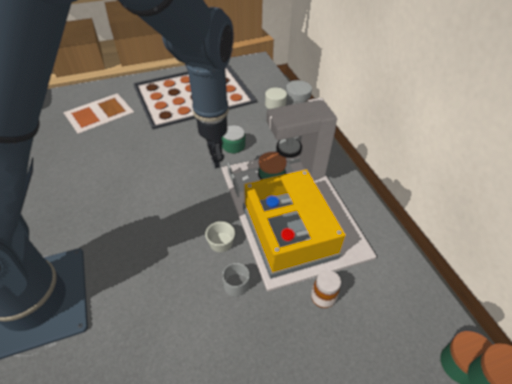

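The side view shows the fingers just in front of the push plate, around (218,160), with nothing touching. I'm descending and then starting the push.

>>> play_rows(
  deltas=[
    [[0,0,0.02],[0,0,-1.2],1],
    [[0,0,0.018],[0,0,0],1],
    [[0,0,0],[0,0,0],1],
    [[-0.01,0,0],[0,0,0],1],
    [[-0.01,0,0],[0,0,0],1],
    [[-0.01,0,0],[0,0,0],1],
    [[-0.008,0,0],[0,0,0],1],
    [[-0.008,0,0],[0,0,0],1],
  ],
)

```text
t: 5.85
position: [565.0, 183.2, 55.1]
tcp_rot: [3.135, 0.015, 3.104]
wrist_force: [0.5, 0.7, 0.5]
opening: -0.0
```

Run:
```python
from h import *
o=get_obs(); print(o['position'],o['tcp_rot'],o['wrist_force'])
im=cv2.cvtColor(snapshot("side"),cv2.COLOR_RGB2BGR)
a=cv2.resize(im[60:310,180:390],None,fx=2.3,fy=2.3,interpolation=cv2.INTER_CUBIC)
cv2.imwrite("pics/s3.png",a)
im=cv2.cvtColor(snapshot("wrist"),cv2.COLOR_RGB2BGR)
cv2.imwrite("pics/w3.png",im)
o=get_obs(); print(o['position'],o['tcp_rot'],o['wrist_force'])
```

```text
[564.98439106 183.15627246  55.14698475] [3.13497914 0.01508206 3.10355556] [0.53230407 0.73479508 0.45153513]
[565.39570481 182.97739984  54.83420797] [3.13484163 0.01542093 3.10267932] [ 0.34842598 -0.08001297  0.90538731]
```

View pics/s3.png

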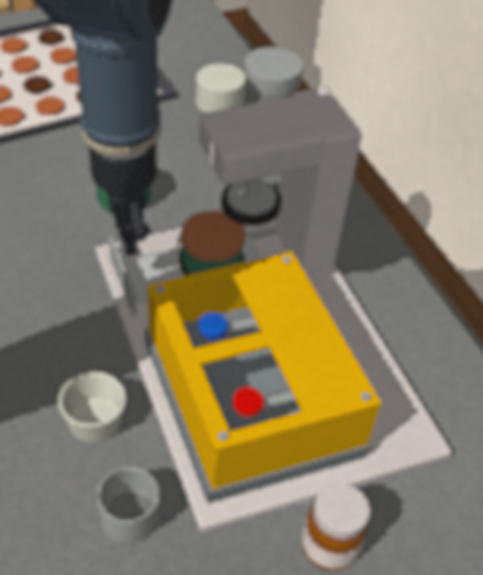

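View pics/w3.png

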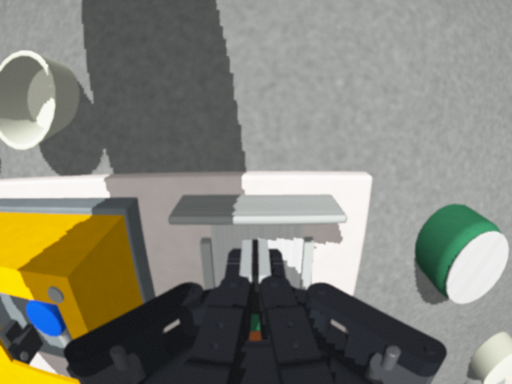

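```bash
cat >> h.py <<'E'
def wray(uv,z,p=None):
    p=p or camera_params('wrist'); a=np.array([(uv[0]-p['cx'])/p['fx'],(uv[1]-p['cy'])/p['fy']]); r=np.hypot(*a)
    d=np.array([*(a/r*np.sin(r)),np.cos(r)]); P=p['pose']; w=P[:3,:3]@d; o=P[:3,3]; return o+w*(z-o[2])/w[2]
def wproj(X,p=None):
    p=p or camera_params('wrist'); P=p['pose']; c=P[:3,:3].T@(np.asarray(X,float)-P[:3,3]); t=np.arctan2(np.hypot(c[0],c[1]),c[2]); k=t/np.hypot(c[0],c[1])
    return np.array([p['cx']+p['fx']*k*c[0],p['cy']+p['fy']*k*c[1]])
E
python3 - <<'E'
from h import *
p=camera_params('wrist'); print(p['pose'].round(2))
for uv in((170,222),(345,220),(178,196),(337,196)): print(uv,[wray(uv,z).round(1) for z in(64,22)])
print('tip',wproj([565.4,183,44]),wproj([554.4,183,44]),wproj([576,183,44]))
print('base edge',wray((360,173),16),wray((140,175),16))
print('blue',wray((44,318),100))
im=cv2.imread('pics/w3.png'); cv2.imwrite('pics/w3c.png',cv2.resize(im[150:320,140:380],None,fx=3,fy=3,interpolation=cv2.INTER_CUBIC))
E
```

```text
[[ 4.0000e-02  9.4000e-01  3.3000e-01  4.8112e+02]
 [ 1.0000e+00 -4.0000e-02 -1.0000e-02  1.8506e+02]
 [ 1.0000e-02  3.3000e-01 -9.4000e-01  2.2377e+02]
 [ 0.0000e+00  0.0000e+00  0.0000e+00  1.0000e+00]]
(170, 222) [array([553.3, 131.9,  64. ]), array([572.2, 117.9,  22. ])]
(345, 220) [array([556.4, 238.4,  64. ]), array([576.2, 252.4,  22. ])]
(178, 196) [array([536.8, 139.2,  64. ]), array([551.4, 127.2,  22. ])]
(337, 196) [array([540.6, 232.2,  64. ]), array([556.2, 244.6,  22. ])]
tip [254.70388072 223.69797262] [254.05723755 208.45189239] [255.30095254 237.72811556]
base edge [540.65206398 263.90593312  16.        ] [535.38553062  96.99715984  16.        ]
blue [611.72586627  31.16230964 100.        ]
```

View pics/w3c.png

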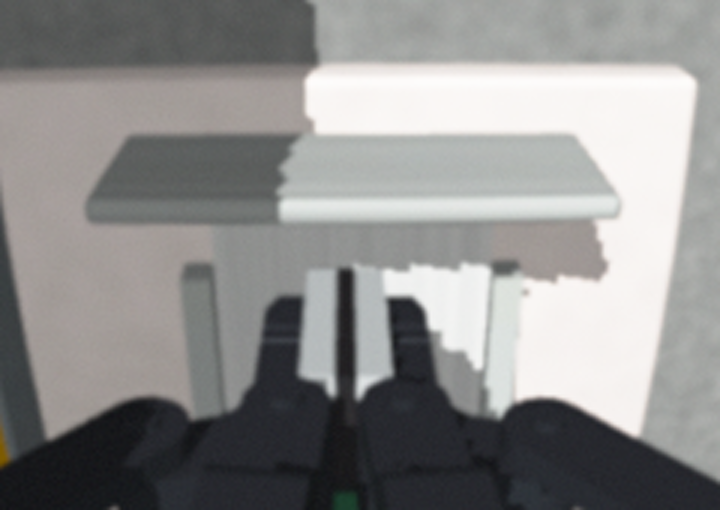

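Run:
```python
from h import *
o=get_obs(); print(o['position'],o['opening'])
for X in([554,183,44],[576,183,44],[589,183,44],[565,183,78],[565,183,68],[555,128,64],[555,237,64],[555,128,22]): print(X,proj('side',X).round(1),proj('top',X).round(1),wproj(X).round(1))
im=cv2.cvtColor(snapshot("side"),cv2.COLOR_RGB2BGR)
cv2.imwrite('pics/s3c.png',cv2.resize(im[130:220,200:310],None,fx=6,fy=6,interpolation=cv2.INTER_CUBIC))
im=cv2.cvtColor(snapshot("top"),cv2.COLOR_RGB2BGR)
cv2.imwrite('pics/t3c.png',cv2.resize(im[100:240,140:290],None,fx=4,fy=4,interpolation=cv2.INTER_CUBIC))
```

```text
[565.39570481 182.97739984  54.83420797] -0.12246449656481534
[554, 183, 44] [232.7 179.6] [195.  210.3] [254.  207.9]
[576, 183, 44] [239.8 177.7] [195.  201.9] [255.3 237.7]
[589, 183, 44] [243.9 176.7] [194.9 196.9] [256. 254.]
[565, 183, 78] [235.9 170.5] [193.7 203.8] [255.1 248.6]
[565, 183, 68] [236. 173.] [194.1 204.5] [254.9 240.2]
[555, 128, 64] [238.7 187.9] [216.1 208.2] [164.4 224.7]
[555, 237, 64] [227.3 162.6] [172.7 209.2] [343.1 218. ]
[555, 128, 22] [239.1 197.6] [217.  210.8] [179.7 200.5]
```

View pics/s3c.png

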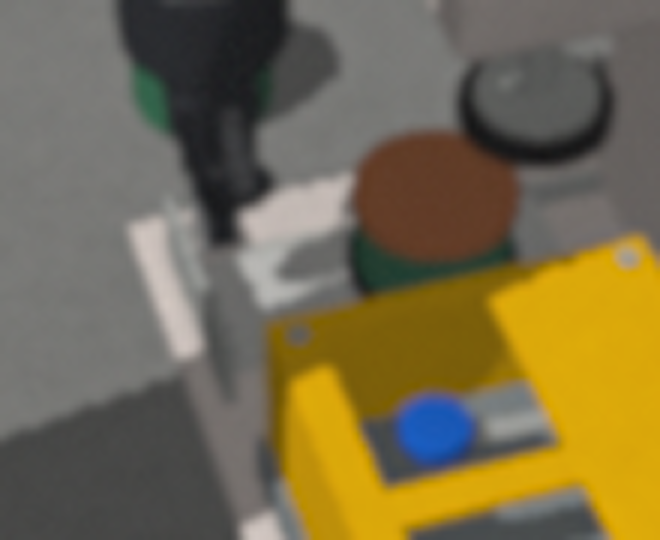

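View pics/t3c.png

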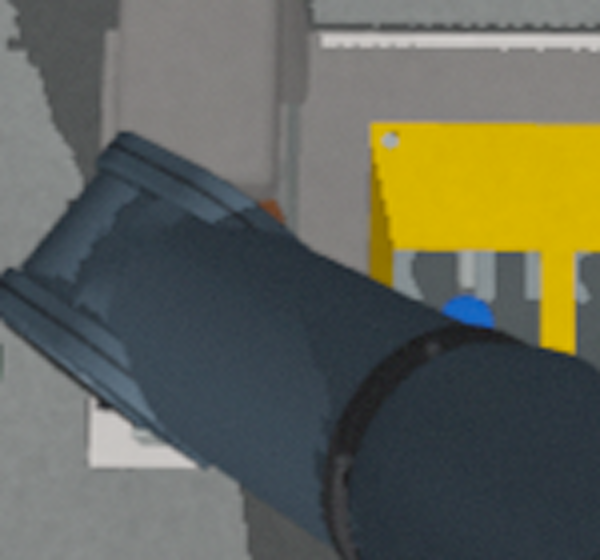

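Run:
```python
from h import *
def tri(us,uw):
    def line(f,uv):
        a,b=f(uv,0),f(uv,150); d=b-a; return a,d/np.linalg.norm(d)
    L=[line(lambda u,z:ray('side',u,z),us),line(wray,uw)]
    A=sum(np.eye(3)-np.outer(d,d) for a,d in L); b=sum((np.eye(3)-np.outer(d,d))@a for a,d in L)
    X=np.linalg.solve(A,b); print(us,uw,X.round(1),[np.linalg.norm((np.eye(3)-np.outer(d,d))@(X-a)).round(1) for a,d in L])
tri((236.5,170),(255,240))
tri((236.5,170),(248,240))
tri((236.5,170.5),(242,249))
o=get_obs()
# joint check: forces
print(o['joint_positions'].round(3),o['qvel'].round(3),o['wrist_force'])
```

```text
(236.5, 170) (255, 240) [563.8 184.3  75.2] [np.float64(4.3), np.float64(4.3)]
(236.5, 170) (248, 240) [562.3 180.5  78.8] [np.float64(4.8), np.float64(4.8)]
(236.5, 170.5) (242, 249) [563.1 176.6  82.4] [np.float64(2.3), np.float64(2.3)]
[-0.013  0.671 -0.605  1.832  0.525  0.787  0.642] [-0.004 -0.005 -0.003  0.015  0.002 -0.003 -0.003] [ 0.12580697  0.59833625 -0.82500318]
```

Both views disagree with the nominal tip height. In the wrist view the fingertips end at (255,240) with the plate at rows 196–222, and the plate is still at x≈552 with no contact force. It looks as if the fingers are hovering just above or behind the plate. I'll lift, back off, go lower and check.

>>> play_rows(
  deltas=[
    [[0,0,-0.02],[0,0,0],1],
    [[0,0,-0.02],[0,0,0],1],
    [[0,0,-0.01],[0,0,0],1],
    [[0.02,0,0],[0,0.8,0],1],
    [[0.02,0,0],[0,0,0],1],
    [[0.02,0,0],[0,0,0],1],
    [[0,0,0],[0,0,0],1],
    [[0,0,0],[0,0,0],1],
  ],
)

```text
t: 6.85
position: [497.0, 185.0, 104.8]
tcp_rot: [3.137, -0.004, 3.107]
wrist_force: [-0.0, 0.2, 0.1]
opening: 0.2
```

Run:
```python
from h import *
o=get_obs(); print(o['position'],o['tcp_rot'],o['wrist_force'])
im=cv2.cvtColor(snapshot("wrist"),cv2.COLOR_RGB2BGR)
cv2.imwrite('pics/w4.png',im)
im=cv2.cvtColor(snapshot("side"),cv2.COLOR_RGB2BGR)
cv2.imwrite('pics/s4c.png',cv2.resize(im[110:220,190:310],None,fx=5,fy=5,interpolation=cv2.INTER_CUBIC))
```

```text
[496.98413299 185.00628677 104.84054473] [ 3.1373566  -0.00444426  3.10700038] [-0.00891992  0.20000164  0.11891928]
```

View pics/w4.png

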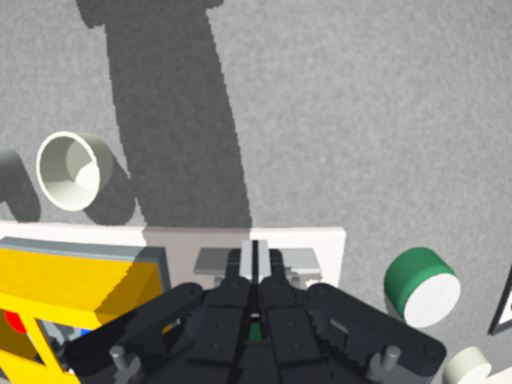

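View pics/s4c.png

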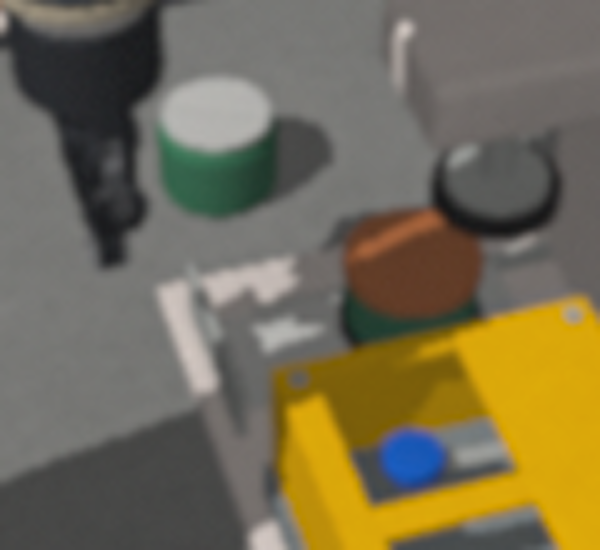

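Run:
```python
from h import *
def line(f,uv):
    a,b=f(uv,0),f(uv,150); d=b-a; return a,d/np.linalg.norm(d)
for us,uw in (((212,163),(255,240)),((212,163),(242,250)),((212,162),(268,250))):
    L=[line(lambda u,z:ray('side',u,z),us),line(wray,uw)]
    A=sum(np.eye(3)-np.outer(d,d) for a,d in L); b=sum((np.eye(3)-np.outer(d,d))@a for a,d in L)
    X=np.linalg.solve(A,b); print(X.round(1),np.linalg.norm((np.eye(3)-np.outer(L[0][1],L[0][1]))@(X-L[0][0])).round(1))
print(proj('side',[497,185,94]),proj('side',[497,185,118]),proj('side',[508,185,94]))
```

```text
[496.3 185.9 125. ] 2.7
[496.2 178.4 133.4] 1.1
[500.3 192.5 124.4] 0.2
[212.52257604 171.77368413] [211.82631244 165.65639991] [216.28963375 170.84320287]
```

The wrist view shows the tip at (255,240), the side view at (212,163). Together they put it about 20 mm above the TCP, so the fingertips are higher than nominal. I'll descend over bare table in front of the base plate and check again.

>>> play_rows(
  deltas=[
    [[0,0,0.02],[0,0,0],1],
    [[0,0,0.02],[0,0,0],1],
    [[0,0,0.015],[0,0,0],1],
    [[0,0,0],[0,0,0],1],
    [[0,0,0],[0,0,0],1],
  ],
)

```text
t: 7.45
position: [500.8, 185.8, 48.1]
tcp_rot: [3.135, -0.002, 3.104]
wrist_force: [0.4, 0.1, 0.6]
opening: 0.3
```

Run:
```python
from h import *
o=get_obs(); print(o['position'],o['tcp_rot'],o['wrist_force'])
im=cv2.cvtColor(snapshot("side"),cv2.COLOR_RGB2BGR)
cv2.imwrite('pics/s5c.png',cv2.resize(im[110:220,190:310],None,fx=5,fy=5,interpolation=cv2.INTER_CUBIC))
im=cv2.cvtColor(snapshot("wrist"),cv2.COLOR_RGB2BGR)
cv2.imwrite('pics/w5.png',im)
p=o['position']
for dz in(-11,0,11,20): print(dz,proj('side',p+[0,0,dz])-[190,110],(proj('side',p+[0,0,dz])-[190,110])*5)
```

```text
[500.79141609 185.78625481  48.07020588] [ 3.13546336e+00 -2.37948005e-03  3.10385669e+00] [0.40658492 0.0849771  0.64897022]
-11 [25.25283045 74.94905933] [126.26415225 374.74529664]
0 [24.97136258 72.39150912] [124.85681292 361.95754562]
11 [24.68545486 69.79361623] [123.42727428 348.96808113]
20 [24.4481541  67.63738923] [122.24077048 338.18694617]
```

View pics/s5c.png

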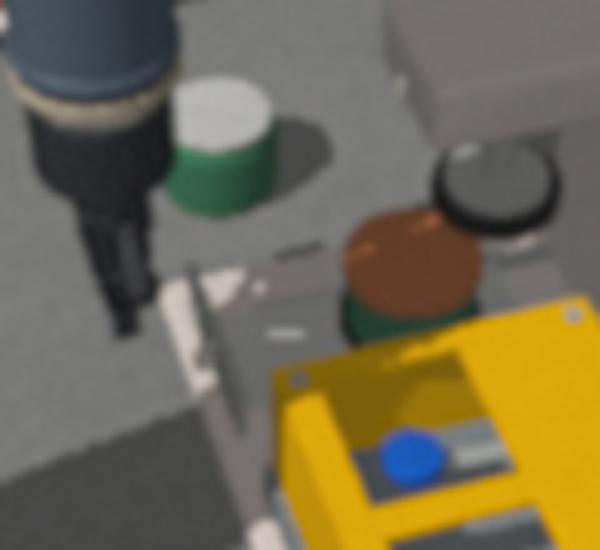

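View pics/w5.png

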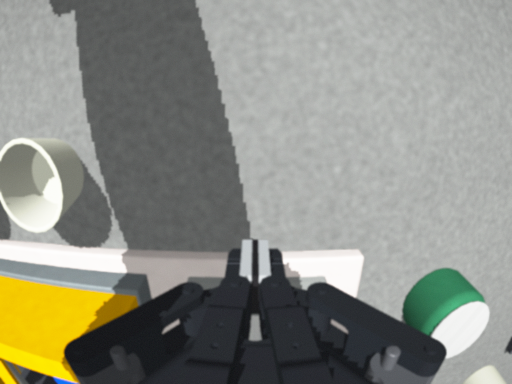

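>>> play_rows(
  deltas=[
    [[0,0,0.015],[0,0,0],1],
    [[0,0,0.013],[0,0,0],1],
    [[0,0,0],[0,0,0],1],
    [[0,0,0],[0,0,0],1],
  ],
)

```text
t: 7.95
position: [502.9, 186.5, 22.0]
tcp_rot: [3.134, 0.002, 3.103]
wrist_force: [-1.3, 0.2, -0.5]
opening: -0.3
```

Run:
```python
from h import *
o=get_obs(); print(o['position'],o['tcp_rot'],o['wrist_force'])
im=cv2.cvtColor(snapshot("side"),cv2.COLOR_RGB2BGR)
cv2.imwrite('pics/s6c.png',cv2.resize(im[110:220,190:310],None,fx=5,fy=5,interpolation=cv2.INTER_CUBIC))
p=o['position']
for dz in(-11,0,11,20,30): print(dz,(proj('side',p+[0,0,dz])-[190,110])*5)
```

```text
[502.92410189 186.54595335  22.00280134] [3.13372784e+00 2.38413325e-03 3.10286374e+00] [-1.28279455  0.18338736 -0.48499199]
-11 [132.59732097 402.48468286]
0 [131.26545244 390.15390063]
11 [129.91297911 377.63235382]
20 [128.79074791 367.24244802]
30 [127.52693863 355.5417759 ]
```

View pics/s6c.png

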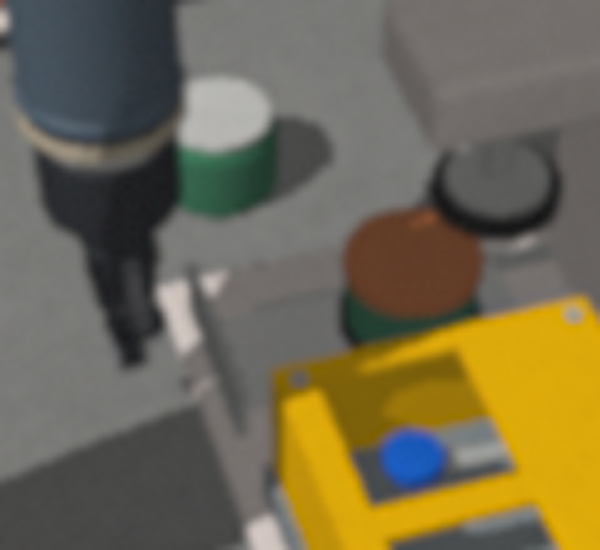

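The side view shows the tip at (130,366) in the crop, about 42 mm up with the TCP at 22. That confirms tips about 20 mm behind the TCP. Starting the push.

>>> play_rows(
  deltas=[
    [[-0.01,0,0.006],[0,0,0],1],
    [[-0.01,0,0],[0,0,0],1],
    [[-0.008,0,0],[0,0,0],1],
    [[-0.006,0,0],[0,0,0],1],
    [[-0.006,0,0],[0,0,0],1],
    [[0,0,0],[0,0,0],1],
  ],
)

```text
t: 8.6
position: [547.6, 185.1, 16.9]
tcp_rot: [3.133, 0.004, 3.102]
wrist_force: [0.3, -0.2, 0.5]
opening: -0.2
```

>>> play_rows(
  deltas=[
    [[-0.006,0,0],[0,0,0],1],
    [[-0.006,0,0],[0,0,0],1],
    [[-0.006,0,0],[0,0,0],1],
    [[-0.006,0,0],[0,0,0],1],
  ],
)

```text
t: 9.0
position: [570.9, 184.3, 16.8]
tcp_rot: [3.134, 0.001, 3.104]
wrist_force: [-3.1, 1.5, 0.6]
opening: -0.0
```

Run:
```python
from h import *
o=get_obs(); print(o['position'],o['tcp_rot'],o['wrist_force'])
im=cv2.cvtColor(snapshot("side"),cv2.COLOR_RGB2BGR)
cv2.imwrite('pics/s7c.png',cv2.resize(im[110:220,190:310],None,fx=5,fy=5,interpolation=cv2.INTER_CUBIC))
im=cv2.cvtColor(snapshot("wrist"),cv2.COLOR_RGB2BGR)
cv2.imwrite('pics/w7.png',im)
```

```text
[570.85764329 184.28663222  16.8140958 ] [3.13382861e+00 7.60361420e-04 3.10376430e+00] [-3.11683969  1.47489866  0.60257042]
```

View pics/s7c.png

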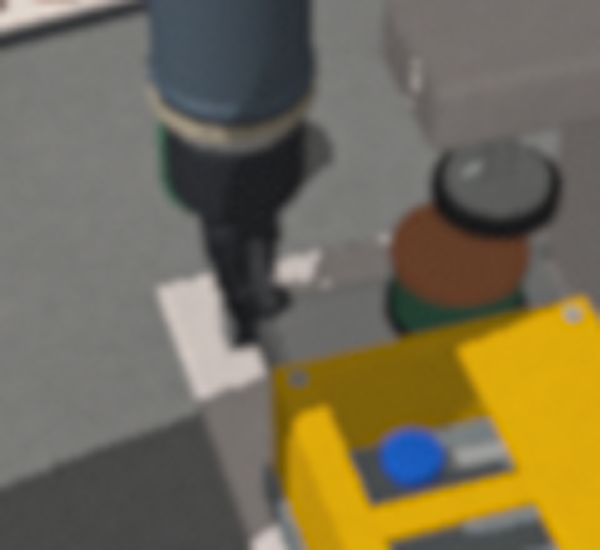

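View pics/w7.png

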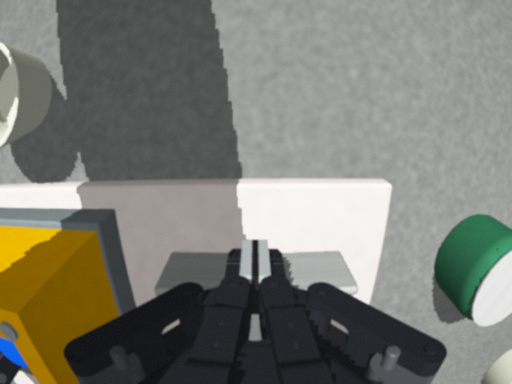

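The side and wrist views show the fingers behind the plate pushing it. Force is 3.1 N and the tin has moved in, with its lid now near the platen. Continuing.

>>> play_rows(
  deltas=[
    [[-0.005,0,0],[0,0,0],1],
    [[-0.005,0,0],[0,0,0],1],
  ],
)

```text
t: 9.3
position: [581.6, 183.9, 16.7]
tcp_rot: [3.134, 0.001, 3.103]
wrist_force: [-3.4, -0.3, 1.4]
opening: -0.2
```

Run:
```python
from h import *
o=get_obs(); print(o['position'],o['tcp_rot'],o['wrist_force'],o['joint_positions'].round(2))
im=cv2.cvtColor(snapshot("side"),cv2.COLOR_RGB2BGR)
cv2.imwrite('pics/s8c.png',cv2.resize(im[50:220,190:340],None,fx=3.5,fy=3.5,interpolation=cv2.INTER_CUBIC))
im=cv2.cvtColor(snapshot("top"),cv2.COLOR_RGB2BGR)
cv2.imwrite('pics/t8.png',im)
```

```text
[581.5939149  183.87930068  16.72427978] [3.13360544e+00 1.09588118e-03 3.10341122e+00] [-3.39714675 -0.27985038  1.42415963] [-0.02  0.74 -0.58  1.8   0.56  0.76  0.64]
```

View pics/s8c.png

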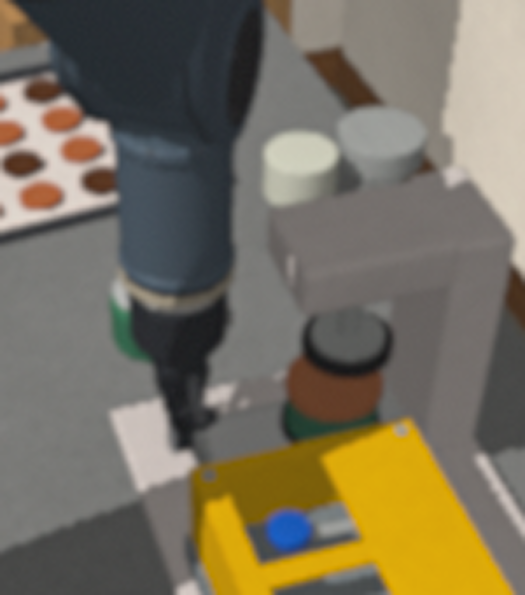

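View pics/t8.png

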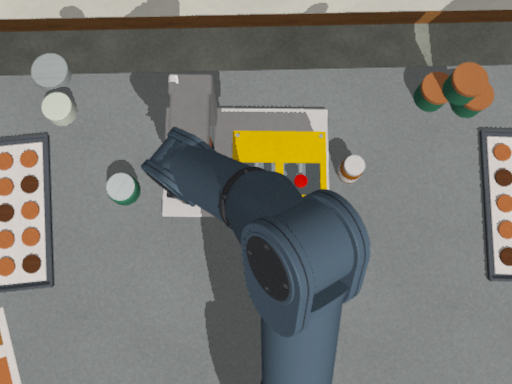

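>>> play_rows(
  deltas=[
    [[-0.005,0,0],[0,0,0],1],
    [[-0.005,0,0],[0,0,0],1],
  ],
)

```text
t: 9.6
position: [589.8, 183.5, 16.5]
tcp_rot: [3.135, -0.003, 3.104]
wrist_force: [-20.8, 0.8, 14.1]
opening: 0.3
```

>>> play_rows(
  deltas=[
    [[-0.004,0,0],[0,0,0],1],
    [[-0.004,0,0],[0,0,0],1],
  ],
)

```text
t: 9.8
position: [589.2, 183.4, 16.0]
tcp_rot: [3.139, -0.017, 3.107]
wrist_force: [-18.8, -0.6, 12.9]
opening: -0.0
```

Run:
```python
from h import *
o=get_obs(); print(o['position'],o['tcp_rot'],o['wrist_force'],o['wrist_torque'])
im=cv2.cvtColor(snapshot("side"),cv2.COLOR_RGB2BGR)
a=cv2.resize(im[50:220,190:320],None,fx=3.5,fy=3.5,interpolation=cv2.INTER_CUBIC)
cv2.imwrite('pics/s9c.png',a)
im=cv2.cvtColor(snapshot("wrist"),cv2.COLOR_RGB2BGR)
cv2.imwrite('pics/w9.png',im)
p=camera_params('wrist')
for u in((140,280),(370,280)): print(wray(u,64))
```

```text
[589.18367484 183.37583033  15.99121289] [ 3.1390409  -0.01696065  3.10695457] [-18.76829494  -0.64203111  12.88726063] [-0.20664492  3.67450998  0.02288316]
[594.62870408 122.86307488  64.        ]
[598.99457302 243.61374072  64.        ]
```

View pics/s9c.png

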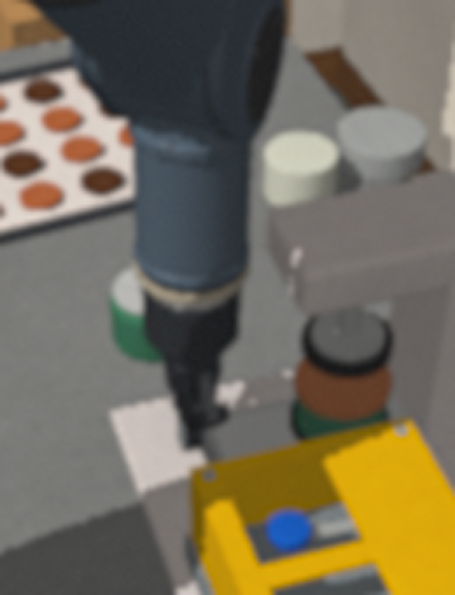

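View pics/w9.png

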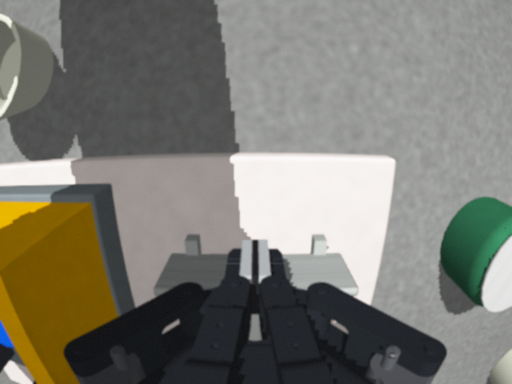

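>>> play_rows(
  deltas=[
    [[-0.008,0,0],[0,0,0],1],
    [[-0.003,0,0],[0,0,0],1],
  ],
)

```text
t: 10.1
position: [588.1, 183.3, 15.3]
tcp_rot: [-3.138, -0.036, 3.112]
wrist_force: [-3.7, -0.8, 3.1]
opening: 0.0
```

>>> play_rows(
  deltas=[
    [[0.02,0,0],[0,0,0],1],
    [[0.025,0,0],[0,0.8,0],1],
    [[0.03,0,0],[0,0,0],1],
    [[0.02,0,-0.01],[0,0,0],1],
    [[0,0,-0.04],[0,0,0],1],
    [[0,0,-0.04],[0,0,0],1],
    [[0,0,-0.04],[0,0,0],1],
    [[0,0,-0.04],[0,0,0],1],
    [[0,0,-0.03],[0,0,0],1],
    [[0,0,0],[0,0,0],1],
  ],
)

```text
t: 11.1
position: [506.0, 186.4, 228.2]
tcp_rot: [-3.14, -0.044, 3.111]
wrist_force: [0.6, 0.4, -0.6]
opening: -0.0
```

Run:
```python
from h import *
o=get_obs(); print(o['position'],o['tcp_rot'],o['wrist_force'],o['joint_positions'].round(2))
im=cv2.cvtColor(snapshot("side"),cv2.COLOR_RGB2BGR)
cv2.imwrite('pics/s10c.png',cv2.resize(im[50:310,180:390],None,fx=2.3,fy=2.3,interpolation=cv2.INTER_CUBIC))
```

```text
[505.95869787 186.36593512 228.18200166] [-3.14045326 -0.04353122  3.11111609] [ 0.62770378  0.43871884 -0.56546947] [ 0.08  0.45 -0.75  1.71  0.3   1.15  0.78]
```

View pics/s10c.png

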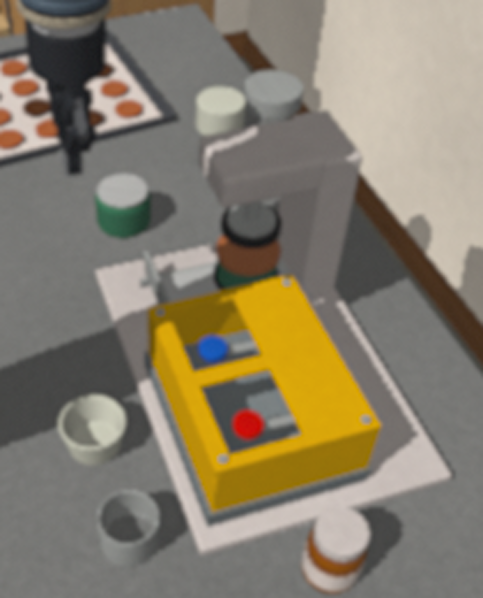

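The side view shows the tin under the platen and the fingers clear. Next I level the tool and move above the red window.

>>> play_rows(
  deltas=[
    [[0,-0.02,0],[0,-1.2,0],1],
    [[-0.012,-0.032,0],[0,-1.2,0],1],
    [[-0.012,-0.033,0],[0,0,0],1],
    [[-0.012,-0.033,0],[0,0,0],1],
    [[-0.012,-0.033,0],[0,0,0],1],
    [[-0.012,-0.033,0],[0,0,0],1],
    [[-0.012,-0.033,0],[0,0,0],1],
    [[-0.012,-0.025,0],[0,0,0],1],
    [[0,0,0],[0,0,0],1],
    [[0,0,0],[0,0,0],1],
  ],
)

```text
t: 12.15
position: [584.0, -71.3, 216.2]
tcp_rot: [-3.138, -0.01, 3.112]
wrist_force: [-1.2, 1.1, -0.5]
opening: 0.2
```

Run:
```python
from h import *
o=get_obs(); print(o['position'],o['tcp_rot'],o['wrist_force'],o['joint_positions'].round(2))
cv2.imwrite('pics/w11.png',cv2.cvtColor(snapshot("wrist"),cv2.COLOR_RGB2BGR))
cv2.imwrite('pics/t11.png',cv2.cvtColor(snapshot("top"),cv2.COLOR_RGB2BGR))
im=cv2.cvtColor(snapshot("side"),cv2.COLOR_RGB2BGR)
cv2.imwrite('pics/s11.png',im)
```

```text
[583.97807649 -71.27033731 216.22477892] [-3.13801708 -0.00982093  3.11203803] [-1.17341905  1.07644149 -0.50521645] [ 0.48  0.51 -0.7   1.63  0.35  1.14  1.24]
```

View pics/w11.png

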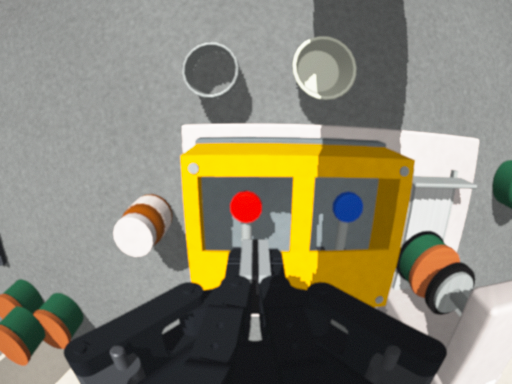

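View pics/t11.png

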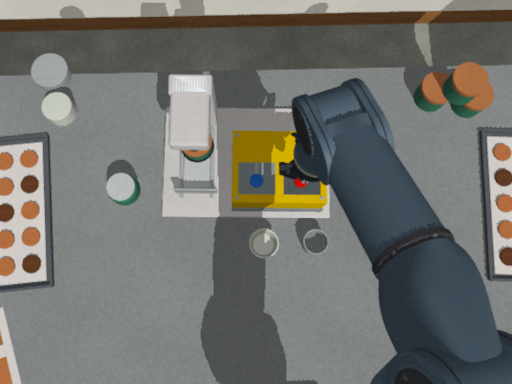

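View pics/s11.png

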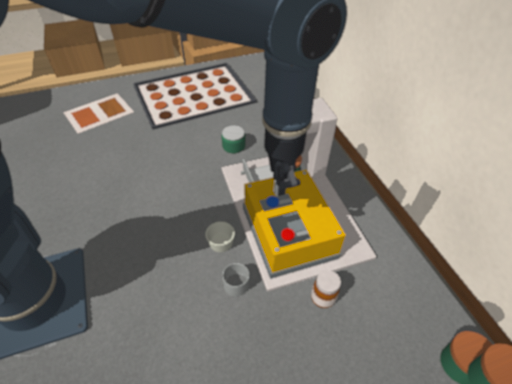

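Run:
```python
from h import *
W=cv2.imread('pics/w11.png')
for c in('red','blue'):
    m=cents(W,c); k,l,s,ce=cv2.connectedComponentsWithStats(m); i=1+np.argmax(s[1:,4]); print(c,s[i],ce[i],wray(ce[i],100).round(1))
for u in((200,178),(292,177),(290,250),(204,250)): print(u,wray(u,121).round(1))
T=cv2.imread('pics/t11.png'); S=cv2.imread('pics/s11.png')
cv2.imwrite('pics/t11c.png',cv2.resize(T[100:230,155:345],None,fx=4,fy=4,interpolation=cv2.INTER_CUBIC))
cv2.imwrite('pics/s11c.png',cv2.resize(S[130:280,220:350],None,fx=4,fy=4,interpolation=cv2.INTER_CUBIC))
o=get_obs(); print(o['position'],(proj('side',o['position']+[0,0,20])-[220,130])*4)
```

```text
red [230 191  32  31 744] [245.63037634 206.37903226] [610.5 -80.7 100. ]
blue [333 192  30  30 681] [347.47723935 206.69162996] [614.   27.7 100. ]
(200, 178) [ 573.3 -121.6  121. ]
(292, 177) [574.7 -35.5 121. ]
(290, 250) [651.6 -36.2 121. ]
(204, 250) [ 649.7 -124.5  121. ]
[583.91477834 -70.0017227  216.95148278] [234.39141907 259.48034507]
```

View pics/t11c.png

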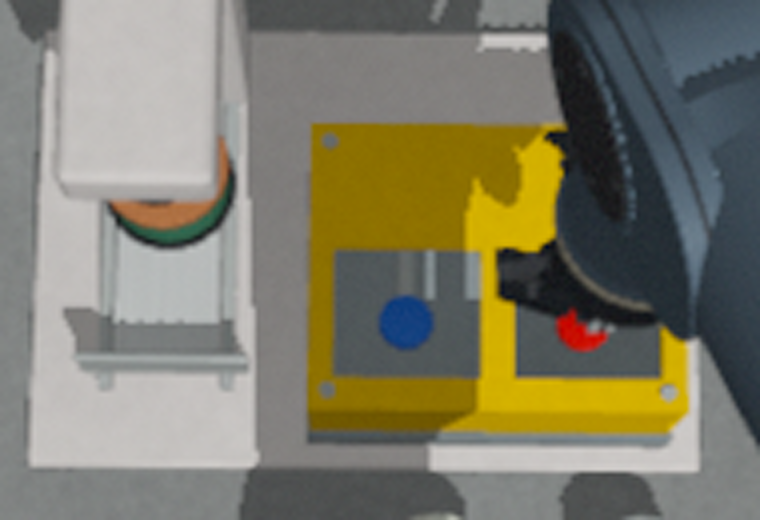

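View pics/s11c.png

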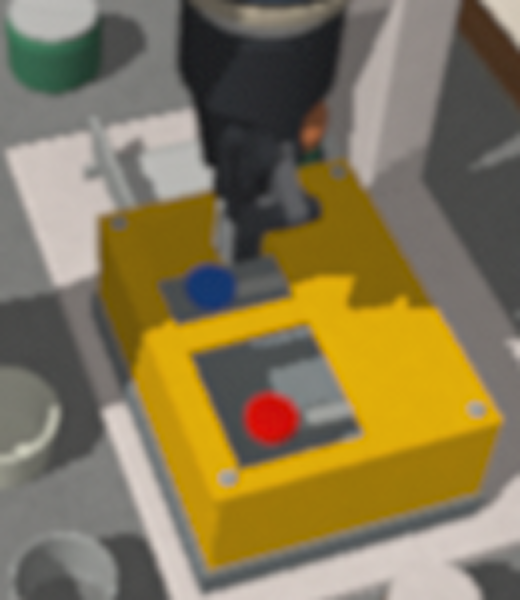

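Run:
```python
from h import *
from scipy.optimize import least_squares
p=camera_params('side')
obs=[([584,-71,216.5],(220+318/4,130+208/4)),([565.4,183,55],(200+268/6,130+185/6)),([570.9,184,16.8],(190+280/5,110+298/5)),([503,186.5,22],(190+150/5,110+320/5)),([497,185,105],(190+130/5,110+205/5))]
f=lambda q:np.concatenate([proj('side',np.array(t)+q,p)-u for t,u in obs])
r=least_squares(f,[0,-50,60]); print(r.x,r.fun.reshape(-1,2).round(1).tolist())
r=least_squares(lambda q:f([0,q[0],q[1]]),[-50,60]); print(r.x,r.fun.reshape(-1,2).round(1).tolist())
W=cv2.imread('pics/w11.png'); cv2.imwrite('pics/w11c.png',cv2.resize(W[220:384,50:460],None,fx=1.9,fy=1.9,interpolation=cv2.INTER_CUBIC))
print(ray('top',(155+78/4,100+364/4),64),ray('top',(155+248/4,100+368/4),64))
```

```text
[ -0.16100262 -77.08992765 134.97462946] [[-0.4, 1.7], [-0.6, -1.3], [0.2, -0.1], [0.8, -0.3], [0.3, -0.7]]
[-76.71512994 134.57588157] [[-0.5, 1.7], [-0.6, -1.3], [0.2, -0.1], [0.8, -0.3], [0.3, -0.7]]
[601.55338058 232.69602079  64.        ] [596.45779923 125.18815382  64.        ]
```

View pics/w11c.png

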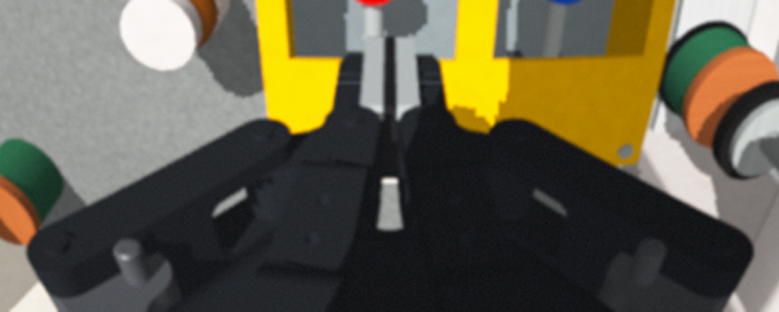

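The side view puts the fingertip at crop (235,258), which matches TCP + 20 mm. The widest finger linkage is about 115 mm above the tip, and at guard height the half-width is about 27 mm against the window's 45 mm, so it fits. From the top, the plate is now at x≈599, a travel of about 47 mm. I'm centring over the red cap.

>>> play_rows(
  deltas=[
    [[-0.015,-0.006,0],[0,-0.5,0],1],
    [[-0.012,-0.005,0.01],[0,0,0],1],
    [[0,0,0.02],[0,0,0],1],
    [[0,0,0.015],[0,0,0],1],
    [[0,0,0],[0,0,0],1],
    [[0,0,0],[0,0,0],1],
  ],
)

```text
t: 12.9
position: [612.0, -76.2, 169.4]
tcp_rot: [-3.139, 0.0, 3.123]
wrist_force: [0.5, -1.3, -0.0]
opening: -0.1
```

Run:
```python
from h import *
o=get_obs(); print(o['position'],o['tcp_rot'],o['wrist_force'])
W=cv2.cvtColor(snapshot("wrist"),cv2.COLOR_RGB2BGR)
cv2.imwrite('pics/w12.png',W)
m=cents(W,'red'); k,l,s,ce=cv2.connectedComponentsWithStats(m); i=1+np.argmax(s[1:,4]); print(s[i],ce[i],wray(ce[i],100).round(1))
```

```text
[611.99796276 -76.15673116 169.42022433] [-3.13902315e+00  1.63125137e-04  3.12332089e+00] [ 0.54103433 -1.27865977 -0.03682204]
[ 230  175   37   38 1106] [248.18173599 193.71971067] [610.2 -82.  100. ]
```

View pics/w12.png

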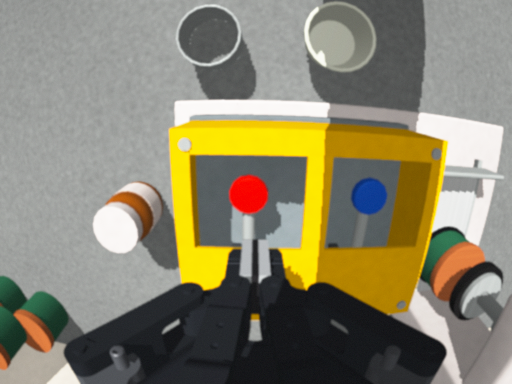

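The wrist view shows the red cap at (248,194), centred in the left-of-image window (196–306, 157–247), with the tip clear above.

>>> play_rows(
  deltas=[
    [[0.001,-0.006,0],[0,0,0.5],1],
    [[0,0,0.015],[0,0,0],1],
    [[0,0,0.015],[0,0,0],1],
    [[0,0,0.01],[0,0,0],1],
    [[0,0,0],[0,0,0],1],
  ],
)

```text
t: 13.45
position: [611.8, -83.2, 128.8]
tcp_rot: [-3.138, 0.004, 3.113]
wrist_force: [-0.1, 0.4, 0.1]
opening: -0.1
```

Run:
```python
from h import *
o=get_obs(); print(o['position'],o['tcp_rot'],o['wrist_force'])
W=cv2.cvtColor(snapshot("wrist"),cv2.COLOR_RGB2BGR)
cv2.imwrite('pics/w13.png',W)
m=cents(W,'red'); k,l,s,ce=cv2.connectedComponentsWithStats(m); i=1+np.argmax(s[1:,4]); print(s[i],ce[i],wray(ce[i],100).round(1))
S=cv2.cvtColor(snapshot("side"),cv2.COLOR_RGB2BGR)
cv2.imwrite('pics/s13c.png',cv2.resize(S[130:280,220:350],None,fx=4,fy=4,interpolation=cv2.INTER_CUBIC))
print((proj('side',o['position']+[0,0,20])-[220,130])*4)
```

```text
[611.77124072 -83.2498584  128.816728  ] [-3.13822114  0.00380053  3.1128847 ] [-0.11253955  0.40220963  0.09763663]
[ 235  189   44   45 1536] [256.52994792 210.93424479] [610.4 -82.  100. ]
[278.84756965 363.2530497 ]
```

View pics/w13.png

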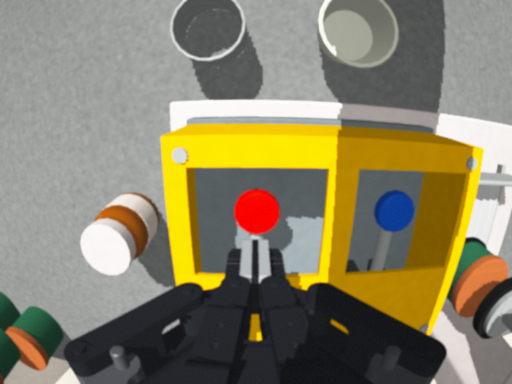

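View pics/s13c.png

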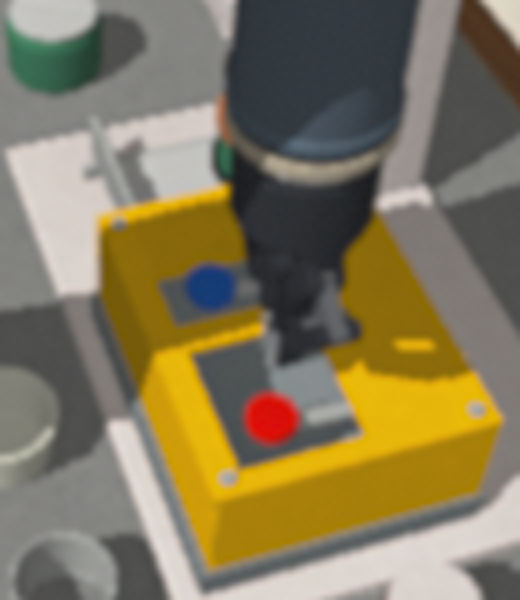

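Centred: the red cap is at (256,211) in line with the fingers, and the side-view tip at (280,360) matches prediction. Descending into the window.

>>> play_rows(
  deltas=[
    [[0.0,0,0.012],[0,0,0],1],
    [[0,0,0.012],[0,0,0],1],
    [[0,0,0.01],[0,0,0],1],
    [[0.001,0,0],[0,0,0],1],
    [[0,0,0],[0,0,0],1],
  ],
)

```text
t: 14.05
position: [612.3, -82.9, 93.9]
tcp_rot: [-3.138, 0.007, 3.113]
wrist_force: [0.1, 1.1, -0.1]
opening: 0.3
```

Run:
```python
from h import *
o=get_obs(); print(o['position'],o['tcp_rot'],o['wrist_force'])
W=cv2.cvtColor(snapshot("wrist"),cv2.COLOR_RGB2BGR)
cv2.imwrite('pics/w14.png',W)
S=cv2.cvtColor(snapshot("side"),cv2.COLOR_RGB2BGR)
cv2.imwrite('pics/s14c.png',cv2.resize(S[130:280,220:350],None,fx=4,fy=4,interpolation=cv2.INTER_CUBIC))
print((proj('side',o['position']+[0,0,20])-[220,130])*4)
```

```text
[612.25785827 -82.90801925  93.93501133] [-3.13842441  0.00688531  3.11308326] [ 0.07900002  1.08410897 -0.07567236]
[274.71538415 397.74058634]
```

View pics/w14.png

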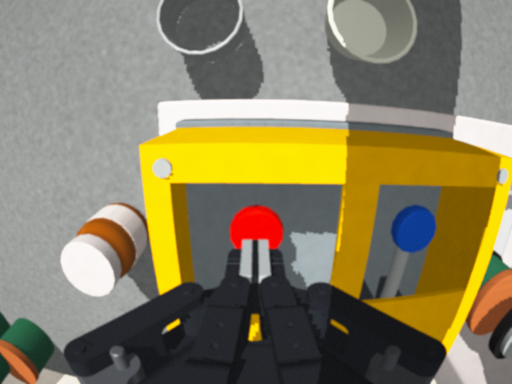

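View pics/s14c.png

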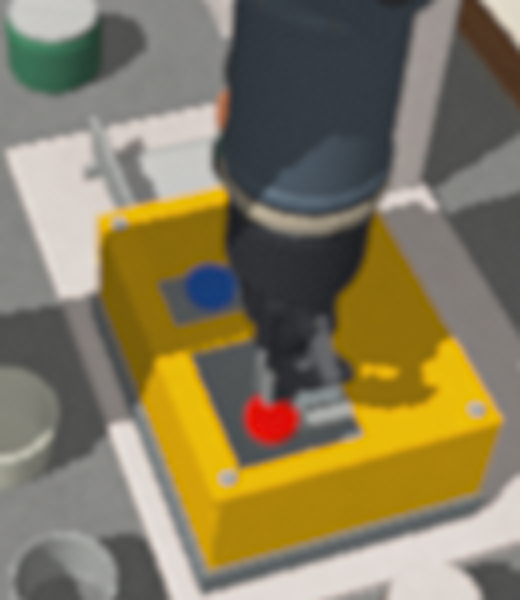

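The tip is directly over the cap and clear of the window edges in both views. Pressing now in small steps.

>>> play_rows(
  deltas=[
    [[0,0,0.007],[0,0.4,0],1],
    [[0.001,0,0.007],[0,0,0],1],
    [[0,0,0.005],[0,0,0],1],
  ],
)

```text
t: 14.45
position: [612.5, -83.1, 75.3]
tcp_rot: [-3.138, 0.002, 3.113]
wrist_force: [0.3, -0.2, -0.0]
opening: 0.1
```

>>> play_rows(
  deltas=[
    [[0,0,0.005],[0,0,0],1],
    [[0,0,0.005],[0,0,0],1],
  ],
)

```text
t: 14.65
position: [610.9, -83.1, 64.5]
tcp_rot: [-3.138, -0.001, 3.113]
wrist_force: [-6.4, 0.8, 8.0]
opening: 0.1
```

>>> play_rows(
  deltas=[
    [[0,0,0.005],[0,0,0],1],
    [[0,0,0.004],[0,0,0],1],
  ],
)

```text
t: 14.85
position: [609.7, -83.0, 55.1]
tcp_rot: [-3.137, -0.002, 3.113]
wrist_force: [-1.2, -0.6, 5.6]
opening: 0.2
```

Run:
```python
from h import *
o=get_obs(); print(o['position'],o['tcp_rot'],o['wrist_force'])
W=cv2.cvtColor(snapshot("wrist"),cv2.COLOR_RGB2BGR)
cv2.imwrite('pics/w15.png',W)
S=cv2.cvtColor(snapshot("side"),cv2.COLOR_RGB2BGR)
cv2.imwrite('pics/s15c.png',cv2.resize(S[130:280,220:350],None,fx=4,fy=4,interpolation=cv2.INTER_CUBIC))
```

```text
[609.71178437 -83.01996798  55.08573776] [-3.13690206e+00 -2.35620211e-03  3.11278333e+00] [-1.1644257  -0.59626201  5.55809554]
```

View pics/w15.png

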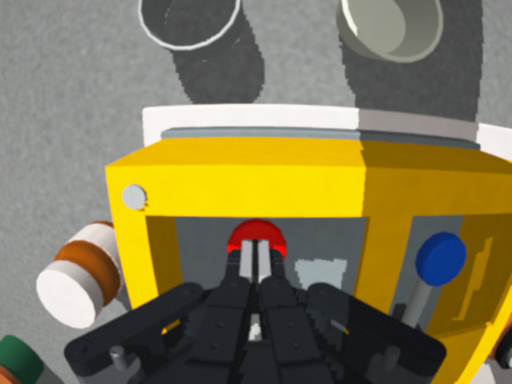

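View pics/s15c.png

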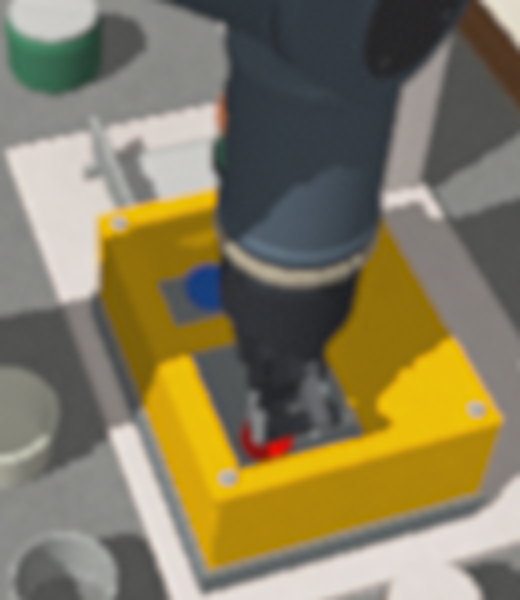

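>>> play_rows(
  deltas=[
    [[-0.001,0,0.004],[0,0,0],1],
    [[0,0,0.004],[0,0,0],1],
  ],
)

```text
t: 15.15
position: [610.2, -83.0, 50.2]
tcp_rot: [-3.135, -0.003, 3.113]
wrist_force: [-20.9, -1.2, 66.8]
opening: -0.2
```

>>> play_rows(
  deltas=[
    [[0,0,0.004],[0,0,0],1],
  ],
)

```text
t: 15.25
position: [610.2, -83.1, 50.4]
tcp_rot: [-3.133, -0.001, 3.112]
wrist_force: [-20.9, -2.1, 55.7]
opening: 0.2
```

The force jumped to 67 N at TCP z≈50, about 22 mm below first contact, so the lever is on its stop. Withdrawing straight up.

>>> play_rows(
  deltas=[
    [[0,0,-0.008],[0,0,0],1],
    [[0,0,-0.015],[0,0,0],1],
    [[0,0,-0.02],[0,0,0],1],
    [[0,0,-0.025],[0,0,0],1],
    [[0,0,-0.03],[0,0,0],1],
    [[0,0,-0.03],[0,0,0],1],
    [[0,0,-0.03],[0,0,0],1],
    [[0,0,0],[0,0,0],1],
  ],
)

```text
t: 16.05
position: [611.2, -80.8, 218.0]
tcp_rot: [-3.134, 0.002, 3.113]
wrist_force: [1.1, -0.2, -0.3]
opening: -0.2
```

Run:
```python
from h import *
o=get_obs(); print(o['position'],o['tcp_rot'],o['wrist_force'])
W=cv2.cvtColor(snapshot("wrist"),cv2.COLOR_RGB2BGR)
cv2.imwrite('pics/w16.png',W)
for c in('red','blue'):
    m=cents(W,c); k,l,s,ce=cv2.connectedComponentsWithStats(m); i=1+np.argmax(s[1:,4]); print(c,s[i],ce[i],wray(ce[i],100).round(1),wray(ce[i],78).round(1))
S=cv2.cvtColor(snapshot("side"),cv2.COLOR_RGB2BGR)
cv2.imwrite('pics/s16c.png',cv2.resize(S[110:310,200:350],None,fx=3,fy=3,interpolation=cv2.INTER_CUBIC))
for c in('red','blue'):
    m=cents(S,c); k,l,s,ce=cv2.connectedComponentsWithStats(m); i=1+np.argmax(s[1:,4]); print('side',c,s[i],ce[i])
```

```text
[611.21628628 -80.83738729 218.01988207] [-3.13399901e+00  1.74286468e-03  3.11337803e+00] [ 1.10393924 -0.22937226 -0.33737288]
red [240 159  30  29 671] [254.74515648 173.10134128] [602.5 -81.9 100. ] [608.2 -82.3  78. ]
blue [343 166  30  30 701] [357.75606277 180.80456491] [612.6  24.9 100. ] [619.   32.8  78. ]
side red [282 234  11  11  90] [286.64444444 238.9       ]
side blue [267 198  11   9  79] [272.24050633 201.59493671]
```

View pics/w16.png

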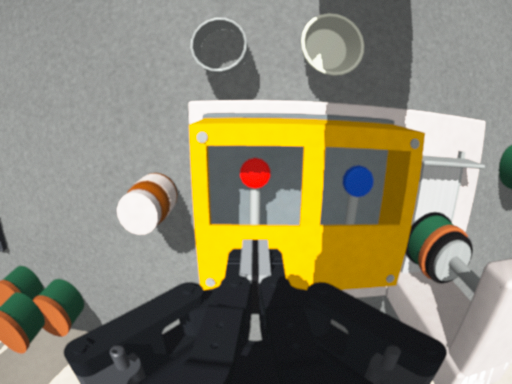

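View pics/s16c.png

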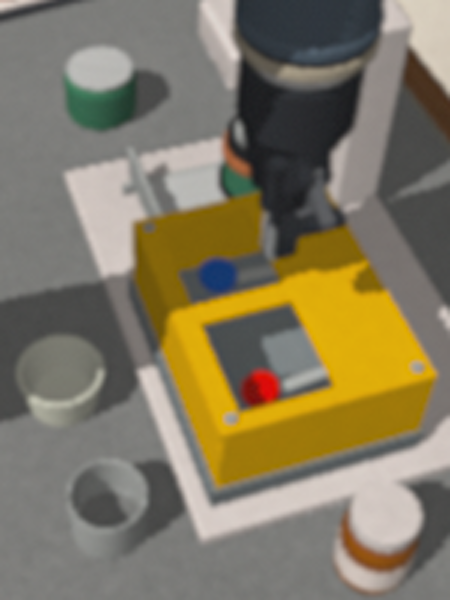

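Wrist view: the red cap at (255,173) ray-casts to (608,-82) at 78 mm height, i.e. down. The blue cap at (358,181) is still at 100 mm, and the platen has sunk onto the tin. I'm moving back clear of everything and doing a last check.

>>> play_rows(
  deltas=[
    [[0.015,-0.01,-0.03],[0,0,0],1],
    [[0.03,-0.03,-0.02],[0,0,0],1],
    [[0.03,-0.03,-0.01],[0,0,0],1],
    [[0.03,-0.035,0],[0,0,0],1],
    [[0.01,-0.035,0],[0,0,0],1],
    [[0,-0.035,0],[0,0,0],1],
    [[0,-0.03,0],[0,0,0],1],
    [[0,0,0],[0,0,0],1],
    [[0,0,0],[0,0,0],1],
  ],
)

```text
t: 17.05
position: [478.9, -289.6, 266.6]
tcp_rot: [-3.14, -0.021, 3.115]
wrist_force: [-0.5, -0.1, -0.1]
opening: -0.0
```

Run:
```python
from h import *
o=get_obs(); print(o['position'],o['wrist_force'],np.abs(o['qvel']).max())
T=cv2.cvtColor(snapshot("top"),cv2.COLOR_RGB2BGR); S=cv2.cvtColor(snapshot("side"),cv2.COLOR_RGB2BGR)
for n,I in(('top',T),('side',S)):
  for c in('red','blue'):
    m=cents(I,c); k,l,s,ce=cv2.connectedComponentsWithStats(m)
    if k>1: i=1+np.argmax(s[1:,4]); print(n,c,s[i],ce[i],ray(n,ce[i],100).round(1),ray(n,ce[i],78).round(1))
cv2.imwrite('pics/end.png',np.vstack([cv2.resize(T,(400,300)),cv2.resize(S,(400,300))]))
cv2.imwrite('pics/tend.png',cv2.resize(T[60:260,150:380],None,fx=3,fy=3,interpolation=cv2.INTER_CUBIC))
```

```text
[ 478.94906376 -289.55272992  266.58637614] [-0.523649   -0.06827209 -0.13963488] 0.027325725677529673
top red [294 177  12  12 116] [299.31896552 182.75862069] [607.8 -80.  100. ] [612.5 -82.8  78. ]
top blue [250 174  13  13 129] [256.00775194 180.19379845] [616.8  26.7 100. ] [621.7  26.   78. ]
```

View pics/end.png

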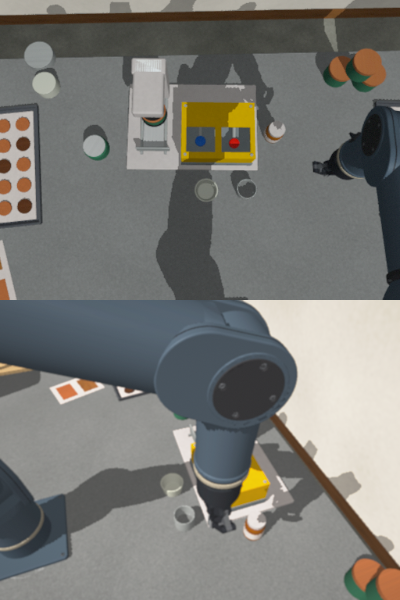

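View pics/tend.png

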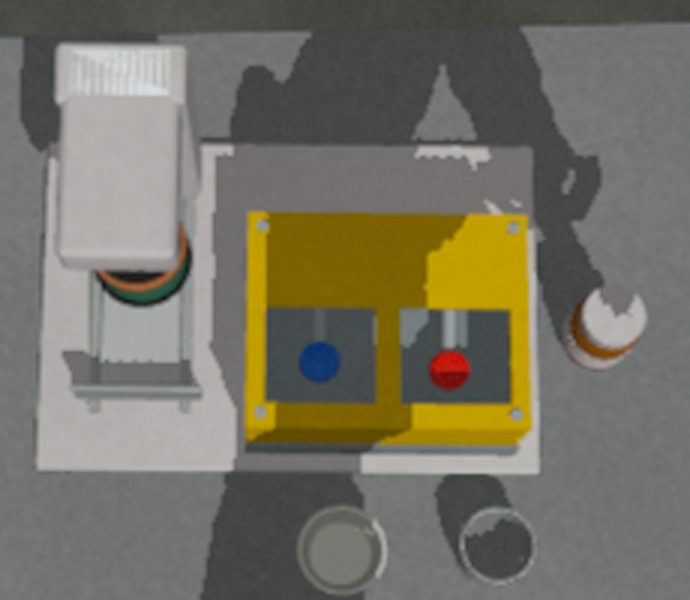

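The top view shows the red cap shifted as it would at 78 mm (612.5,-82.8) and blue unchanged. The ramekin, cutter, jar and spare tin are where they began, and the arm is clear.

```bash
python3 -c "
from workcell import *
print(sign_off())"
```

```text
the job is handed in; nothing more can be done
None
```

I pushed the carriage home, pressed the red lever down through its window, drew back clear and signed off at about 17 s.

- **Carriage:** it moved about 47 mm and then stopped hard. The force rose from about 3 N to about 20 N with no further movement. The plate stayed at x≈599 mm in the top view.
- **Red lever:** contact began at TCP z≈70 mm and the lever hit its stop at z≈50 mm. That is about the 22 mm expected. The wrist force reached about 67 N there, under the 120 N limit.
- **After withdrawal:** the wrist and top views both put the red cap at the 78 mm height, and the platen sits on the tin. The side view showed slightly less drop than predicted, by about 0.6 pixel. That is within what I can measure.
- **Left alone:** the blue cap's position is unchanged. The ramekin, cutter, jar and spare tin stand where they started. The arm reads about 0 N.

**Guard:** I saw no contact with the yellow guard in the pictures, but nothing in the setup measures it directly.

**Disagreement with the spec:** the fingertips showed about 20 mm behind the reported TCP in both views, not 11 mm ahead of it. My first push went too high and passed over the plate without touching it. I lifted, backed off and worked from the seen tip height after that. The side and top views also differed by about 3 mm in x for the press, so I used a value between them.

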